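# Close a pan's lid in the pedal press

### The arm

A 6-joint arm with a two-finger parallel gripper is mounted at the origin on the work surface. World frame = base frame: x ahead of the robot, y to its left, z up, the work surface at z = 0. Lengths are in m, angles in rad, forces in N, time in s.
With the tool pointing down it reaches from about 0.35 to 0.875 m from the base axis. Payload 4.2 kg.
Tool frame: the origin (TCP) lies at the centre of the arm's flange, where the gripper is bolted on; the fingertips stand 173 mm ahead of it and the grasp point (between the pads) lies 155 mm ahead of it; z points along the fingers, y is the line along which they close (so a half turn about z gives the same grasp; the last joint's range is limited). The gripper opens to 85 mm and grips with 20 to 120 N. Pads are 22 mm wide; open, the fingers measure 114 mm over their backs; the gripper's body (76 mm by 85 mm) begins 54 mm behind the grasp point. The pads swing forward as they close: fully open they stand 13 mm farther back than shut.
Start: joints at [1.388, 0.385, 0.008, 0, -1.194, -0.259], TCP at [0.267, 0.565, 0.405] pointing down, gripper open.
Joint ranges: [-3.14, 3.14], [-1.21, 2.06], [-1.07, 1.41], [-3.16, 2.05], [-2.99, -0.16], [-3.1, 3.1]. Speed limits (rad/s): [2.79, 2.79, 3.14, 3.14, 3.14, 3.14].

### API

Orientations are given as a unit quaternion [x, y, z, w].
In Python, from rig import arm gives the robot as it stands. The module is installed in compiled form; this text tells all that it offers.
- The arm moves only by the tool arm_command, never from a script. Its argument "commands" is one flat list of numbers, 4 for each row, row after row: the shift along the tool's x, y, z in m, then the turn about the tool's z in rad. A call has exactly 10 rows; each row shifts and turns the commanded pose from where the row before left it, along the tool's axes as they then stand; what a row does not reach is not made up. A row lasts 1/12 s, in which the tool goes at most 41.7 mm and 7.16 degrees, less where a joint would pass 70% of its speed; a pose out of reach is approached as far as the arm can. A call with a gripper value outside its range is refused whole. "claw" is the closure, from -1 (fully open) to 1 (shut), set as the call begins (left out, the last holds). The fingers move at their own pace and stop on an object; the grip force is fixed at half the most. Time passes only in rows, so rows that do not move let the fingers close, or fill a call up. It gives the time, the measured TCP pose, the force, the opening and the grip force at its end, in the units of the state.
- arm.get_state(): the state, without advancing time (a new reading comes with each control period).
- arm.snapshot(name): name is "scene" or "top" or "wrist"; returns a dict with "pixels" (400x640x3 uint8, red, green, blue), "K" (3x3 intrinsics, pixels), "position" and "rotation" of the camera in the world; the wrist camera has in their place "hand_eye" (4x4, takes a point from camera to tool coordinates, whose origin is the TCP and whose axes are the flange's). Camera axes: x right, y down, z forward; pixel columns grow to the right and rows downward; lengths in m; the calibration is good to about 2 mm. A picture is of the moment at which its call begins: read the wrist's pose just before it. There is no depth.
- arm.sign_off(): hands the job in; it is judged then, once.
The state is a dict: "time": time; "q": joint angles; "joint_vel": joint speeds; "joint_torque": joint torques, N m; "tool_pos": TCP position; "ee_rot": TCP orientation; "ft_force": force on the tool from outside, world axes, zero at the start; "torque": the same for the moment, N m; "finger_gap": finger opening in m; "grasp_force": force on a finger pad.
Only numpy, scipy, OpenCV 4.12 (cv2) and the standard library are available. Lean on these libraries where they do the work, as an engineer would, in place of code of your own. Each camera call takes 0.05 s, during which the arm holds its last target. There are 200 camera calls.

### The job

Slide the saucepan along the table, without lifting it, from the blue ring to the yellow ring, centred under the press. Then push the spring pedal right down to its stop and hold it there for a second, so that the press pushes the pan's lid fully home. Let the pedal come back up and slide the pan on, still without lifting it, to stand centred in the green ring, leaving everything else where it is.

Things in the scene. Friction and masses are not known exactly. Their poses are not given: they have to be found in the camera images.
- pan: Loose steel saucepan, about 0.65 kg with lid: upright cylinder 110 mm across, wall 50 mm high. Origin: centre of its underside (z = 0 on the table). Straight black handle along the pan's own -x (roughly towards the robot): a level bar 16 mm wide, 12 mm thick, its middle 41 mm above the table, reaching 177 mm from the pan's axis. It starts in the blue ring.
- pan_grip (a point): Point in the middle of the pan's handle, 125 mm from the pan's axis and 41 mm above the table: a good place to pinch the handle from above and slide the pan.
- pan_lid (a joint): How far the pan's wooden press-on lid (112 mm disc, 5 mm thick) is pushed down, in m: 0 = standing 12 mm proud, with a red band showing below it, top 67 mm above the table; 0.012 = fully home, no red showing, top 55 mm above the table. Tight fit: it needs about 5 N to move and stays where it is left.
- press: Fixed lid press. Origin: on the table, centre of the yellow ring (128 mm outside), straight below the ram; the pan stands here for pressing. Along its own x: column (70 mm wide) 110 to 160 mm and foot plate (140 mm wide) 90 to 180 mm behind the origin (+x); head 70 mm wide, reaching 30 mm in front (-x), 175 to 225 mm above the table, ram guide down to 145. Front and both sides are open.
- ram_face (a point): Centre of the underside of the press's white round ram plate, 64 mm in diameter: 95 mm above the table at rest; the pedal drives it down, 40 mm at full pedal travel, which pushes the lid of a pan below it fully home. It rises again with the pedal.
- ring_wait: Blue ring painted on the table, 136 mm outside and 116 mm inside diameter, flat. Origin: its centre on the table. The pan starts here; it lies to the left or right of the press (about 150 to 165 mm), the green ring on the other side.
- ring_done: Green ring painted on the table, same size as the blue one. Origin: its centre on the table. The pan must end centred here.
- pedal_base: Fixed base of the pedal unit: dark steel plate 190 mm by 100 mm. Origin: centre of its underside on the table. It stands to the far left or far right of the rings (the white kitchen scale stands on the other side). The pedal is hinged 75 mm from its origin along its own +x and rises towards its own -x.
- pedal_hinge (a point): Point on the pedal's hinge axis (the axis runs along y of pedal_base), 25 mm above the table.
- pedal_pad (a point): Middle of the upper face of the black rubber pad (75 mm long, 70 mm wide) on the yellow pedal: the point to press. 115 mm from the hinge along the plate and 8 mm above the plate's hinge line: about 69 mm above the table with the pedal up; with the pedal at its stop the plate is level and this point is 33 mm above the table.
- pedal (a joint): Pedal angle, rad: 0 = up (at rest, sloping 0.32 rad), 0.32 = down at its stop. A spring returns it; about 4 N at the pad to start it, about 10 N at the stop, some 5 N more while the lid is being pushed home.
- scale: Bystander: white kitchen scale, fixed, 150 by 100 by 34 mm; origin under its centre.
- bowl: Bystander: loose steel bowl, 110 mm across, 50 mm high; origin under its centre.
- jar: Bystander: loose amber jar, 64 mm across, 100 mm high; origin under its centre.
- cup: Bystander: loose blue cup, 72 mm across, 75 mm high; origin under its centre.
- paddle: Bystander: loose wooden spatula, 240 mm long, lying near the robot; origin under its middle.
- timer: Bystander: loose orange kitchen timer, 60 by 50 by 22 mm; origin under its centre.
- tin: Bystander: loose tin with a green label, 76 mm across, 90 mm high; origin under its centre.

How it is judged:
On the way, in this order (a step that is already met when the one before it is completed fails the run):
1. the pan stands upright in the yellow ring, within 15 mm of the centre below the ram, with its lid still proud and the pedal up (horizontal distance between pan and press below 0.015 m and value of joint pan_lid below 0.004 m and value of joint pedal below 0.05 rad and linear speed of pan below 0.02 m/s), for 0.2 s.
2. the pedal is held at its stop (above 0.29 rad) for half a second with the pan still below the ram (within 18 mm) and the lid home (pushed down more than 9 mm) (value of joint pedal above 0.29 rad and value of joint pan_lid above 0.009 m and horizontal distance between pan and press below 0.018 m), for 0.5 s.
3. the pedal is back up (below 0.05 rad) (value of joint pedal below 0.05 rad), for 0.1 s.
At the end, for the whole second after the job is handed in: The pan stands upright, at rest and released on the table, within 17 mm of the centre of the green ring, its lid pushed home (more than 9 mm of its 12 mm), and the pedal is back up (below 0.05 rad) (horizontal distance between pan and ring_done below 0.017 m and height (world z) of pan below 0.004 m and angle between pan's own z axis and vertical below 0.05 rad and linear speed of pan below 0.01 m/s and value of joint pan_lid above 0.009 m and value of joint pedal below 0.05 rad); the robot touches nothing.
It fails at once if the pan is lifted more than 10 mm or tipped more than 0.2 rad (height (world z) of pan above 0.01 m or angle between pan's own z axis and vertical above 0.2 rad).
It fails at once if a bystander (bowl, jar, cup, spatula, timer or tin) is moved more than 30 mm (distance of any of bowl, jar, cup, paddle, timer, tin from where it was at the start of the episode above 0.03 m).
It also fails if it takes over 67 s, if anything falls off the work surface, if the arm or the gripper's body presses on something with over 40 N, if the wrist force passes 120 N, or if a joint passes its speed limit or range.

## Working session

There is one attempt and no reset: what is moved stays moved. The work goes in short steps, Python scripts to look and compute and a tool call to move; the robot and the scene stay as the last step left them, time stands still between calls to the robot, and variables do not carry over. Pictures are saved under pics/ and viewed, at most 10 in all, crops included, and the job is handed in when it is done.

Besides the shell and the picture viewer there is one more tool, called after "Emit:" as a command line: name --argument value ..., lists and objects as JSON in quotes. arm_command: Moves the arm, as the interface text tells. Its arguments: {"type":"object","properties":{"commands":{"type":"array","items":{"type":"number"}},"claw":{"type":"number"}},"required":["commands"]}

```bash
mkdir -p pics; python3 - <<'E'
from rig import arm
import cv2,pickle
s=arm.get_state();print(s)
d={}
for n in("top","scene"):
    p=arm.snapshot(n);d[n]=p;cv2.imwrite(f"pics/{n}0.png",p["pixels"][:,:,::-1]);print(n,p["K"],p["position"],p["rotation"])
pickle.dump(d,open("s0.pkl","wb"))
E
```

```text
{'time': 0.0, 'q': array([ 1.38761168e+00,  3.85574772e-01,  6.62954671e-03, -5.14266908e-04,
       -1.19400697e+00, -2.58628153e-01]), 'joint_vel': array([-0.0003088 ,  0.00189881,  0.00136371, -0.00192441, -0.00101217,
       -0.00013455]), 'joint_torque': array([ 9.22200124e-04, -3.92286944e+01,  1.88391870e+01,  4.18581963e+00,
       -4.58000242e-03,  1.53510037e-06]), 'tool_pos': array([0.26709934, 0.56482647, 0.40360936]), 'ee_rot': array([ 9.75677859e-01, -2.19206515e-01, -1.98171600e-04,  1.08618234e-03]), 'ft_force': array([ 0.08988411,  0.4577431 , -1.1604407 ]), 'torque': array([-0.002979  , -0.03242174,  0.01761562]), 'grasp_force': 0.0, 'finger_gap': 0.08544308041457814}
top [[420.62783601   0.         316.51708418]
 [  0.         420.62783601 203.28521454]
 [  0.           0.           1.        ]] [0.44648778 0.02983453 1.30611732] [-0.7062497   0.70670729 -0.03291017  0.02632664]
scene [[445.41607843   0.         317.42769354]
 [  0.         445.41607843 192.23293479]
 [  0.           0.           1.        ]] [1.06433565 0.80645298 0.99563548] [ 0.26832498  0.87612904 -0.38330192 -0.11610016]
```

View pics/top0.png

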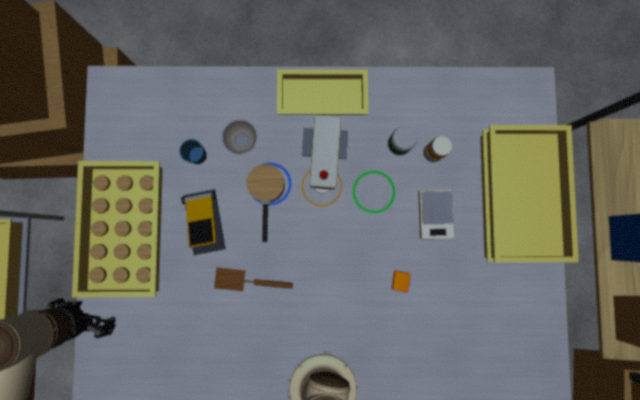

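View pics/scene0.png

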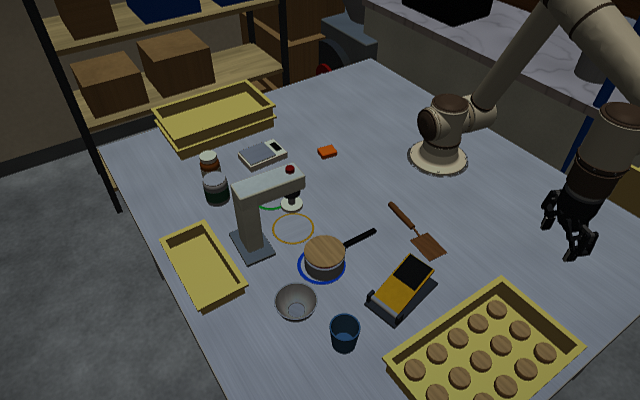

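Top view: the pan is in the blue ring (~267,184), the yellow ring is at (322,186) under the press head, the green ring at (374,191), and the pedal at (201,222) with its pad towards the robot. The spatula lies at (250,281). The scene view agrees.

```bash
cat > h.py <<'E'
import numpy as np,cv2
from scipy.spatial.transform import Rotation as R
from scipy.optimize import least_squares
def plane(p,uv,z):
    uv=np.asarray(uv,float).reshape(-1,2)
    r=np.c_[uv,np.ones(len(uv))]@np.linalg.inv(p["K"]).T
    M=p["rotation"]; M=np.array(M); M=M if M.shape==(3,3) else R.from_quat(M).as_matrix()
    d=r@M.T; o=np.array(p["position"]); return (o+d*((z-o[2])/d[:,2])[:,None])[:,:2]
def mask(p,lo,hi,box):
    h=cv2.cvtColor(p["pixels"],cv2.COLOR_RGB2HSV); m=cv2.inRange(h,np.array(lo),np.array(hi))
    k=np.zeros_like(m);x0,y0,x1,y1=box;k[y0:y1,x0:x1]=m[y0:y1,x0:x1];return k
def pts(m): v,u=np.nonzero(m); return np.c_[u,v].astype(float)
def big(m):
    c=max(cv2.findContours(m,cv2.RETR_EXTERNAL,cv2.CHAIN_APPROX_NONE)[0],key=cv2.contourArea); return c.reshape(-1,2).astype(float)
def circle(P):
    f=lambda a:np.hypot(*(P-a[:2]).T)-a[2]
    s=least_squares(f,[*P.mean(0),.06],loss="soft_l1",f_scale=.003); return s.x,np.sqrt(np.mean(s.fun**2))
E
python3 - <<'E'
from h import *
import pickle
d=pickle.load(open("s0.pkl","rb"));t=d["top"];s=d["scene"]
h=cv2.cvtColor(t["pixels"],cv2.COLOR_RGB2HSV)
for n,uv in dict(lid=(267,184),pad=(200,231),yel=(200,208),hand=(265,225),base=(216,240),table=(300,240),head=(326,150),blue=(290,184),green=(354,190),oring=(304,195)).items(): print(n,h[uv[1],uv[0]])
for n,lo,hi,b in (("wait",(105,120,60),(130,255,255),(235,155,300,215)),("done",(50,100,60),(75,255,255),(345,160,405,225)),("yellow",(8,50,80),(28,255,255),(296,160,350,212))):
    q=pts(mask(t,lo,hi,b)); print(n,len(q),circle(plane(t,q,0)))
c=big(mask(t,(5,60,50),(25,255,255),(240,155,288,212)))
print("lid",circle(plane(t,c,.067)))
q=pts(mask(t,(0,0,0),(180,255,60),(255,203,275,250)))
P=plane(t,q,.047);print("handle",len(P),cv2.fitLine(P.astype(np.float32),cv2.DIST_L2,0,.01,.01).ravel(),P.min(0),P.max(0))
c=big(mask(t,(15,150,80),(30,255,255),(175,185,230,260))); print("plate box px",cv2.boxPoints(cv2.minAreaRect(c.astype(np.float32))))
c=big(mask(t,(0,0,0),(180,255,45),(185,212,218,250))); print("pad box px",cv2.minAreaRect(c.astype(np.float32)))
big_=cv2.resize(t["pixels"][140:270,160:360,::-1],None,fx=4,fy=4,interpolation=cv2.INTER_CUBIC);cv2.imwrite("pics/crop1.png",cv2.convertScaleAbs(big_,alpha=1.6))
E
```

```text
lid [ 20 117 120]
pad [135  34  15]
yel [ 24 255 134]
hand [30 43 30]
base [17 92 58]
table [110  39 139]
head [101  27 152]
blue [111 175 162]
green [ 68 157 141]
oring [ 25 103 126]
wait 185 (array([0.61899646, 0.1646066 , 0.06297663]), np.float64(0.0026912023860291836))
done 369 (array([ 0.5936261 , -0.16052321,  0.06279081]), np.float64(0.002698129231555122))
yellow 210 (array([0.61142039, 0.0022686 , 0.06073543]), np.float64(0.0020708090724571903))
lid (array([0.61244425, 0.17056658, 0.0530925 ]), np.float64(0.001396573228169373))
handle 138 [ 0.9999015  -0.01403864  0.4929557   0.17304291] [0.4425297  0.16635998] [0.54712543 0.1782952 ]
plate box px [[184.6041  199.63481]
 [211.35153 196.48805]
 [216.68259 241.80205]
 [189.93515 244.9488 ]]
pad box px ((200.29598999023438, 231.6280059814453), (21.734580993652344, 23.255109786987305), 79.69515228271484)
```

View pics/crop1.png

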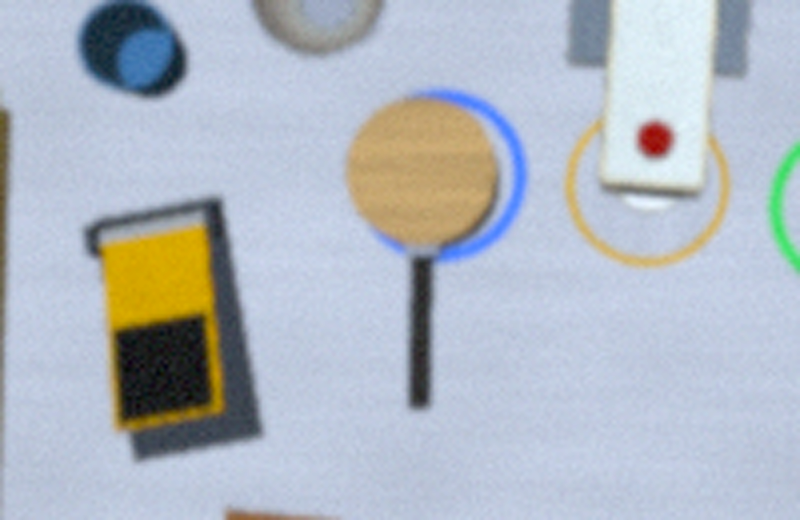

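Bands check: blue to yellow is about 162 mm and yellow to green about 163 mm, which matches the text. The lid centre is (0.613,0.170) and the handle line runs at y≈0.173. Starting the approach.

Emit:
arm_command --commands '[0, 0, 0, -0.107, 0, 0, 0, -0.107, 0, 0, 0, -0.107, 0, 0, 0, -0.107, 0.018, 0.032, 0, 0, 0.02, 0.036, 0, 0, 0.02, 0.036, 0, 0, 0.02, 0.036, 0, 0, 0.02, 0.036, 0, 0, 0.02, 0.036, 0, 0]' --claw -1

```text
time: 0.93
tool_pos: [0.3826, 0.3494, 0.4044]
ee_rot: [1.0, -0.007, -0.0, 0.0]
ft_force: [0.7, 0.1, -0.2]
finger_gap: 0.0851
grasp_force: 0.0
```

Emit:
arm_command --commands '[0.02, 0.036, 0.01, 0, 0.02, 0.036, 0.01, 0, 0.02, 0.036, 0.01, 0, 0.02, 0.036, 0.01, 0, 0.015, 0.02, 0.01, 0, 0.005, 0.01, 0.01, 0, 0, 0, 0, 0, 0, 0, 0, 0, 0, 0, 0, 0, 0, 0, 0, 0]'

```text
time: 1.77
tool_pos: [0.4783, 0.1796, 0.346]
ee_rot: [1.0, -0.006, 0.001, -0.0]
ft_force: [0.6, 0.2, -0.2]
finger_gap: 0.0857
grasp_force: 0.0
```

```bash
cat >> h.py <<'E'
def pose(s): return np.array(s["tool_pos"]),R.from_quat(s["ee_rot"])
def wrist(arm):
    s=arm.get_state();p=arm.snapshot("wrist");t,r=pose(s)
    T=np.eye(4);T[:3,:3]=r.as_matrix();T[:3,3]=t;C=T@p["hand_eye"]
    p["rotation"]=C[:3,:3];p["position"]=C[:3,3];return s,p
def delta(s,target):
    t,r=pose(s); x=r.as_matrix()[:,0]; print("tcp",t.round(4),"yaw",np.arctan2(x[1],x[0]).round(4),"tool delta",r.inv().apply(np.array(target)-t).round(4),"F",np.round(s["ft_force"],1))
E
python3 - <<'E'
from h import *
from rig import arm
s,p=wrist(arm);delta(s,(.488,.173,.196));print(s["q"].round(3))
cv2.imwrite("pics/w1.png",p["pixels"][:,:,::-1]);print(p["position"])
import pickle;pickle.dump(p,open("w1.pkl","wb"))
E
```

```text
tcp [0.4783 0.1796 0.346 ] yaw -0.0119 tool delta [0.0097 0.0066 0.15  ] F [ 0.6  0.2 -0.2]
[ 0.677  0.245 -0.355  0.    -0.969  0.881]
[0.55102116 0.17840788 0.31492281]
```

View pics/w1.png

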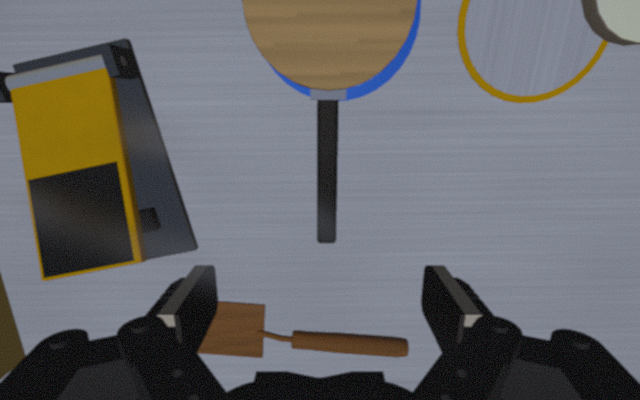

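The wrist picture shows the handle (cols 317–338, tip row ~242), the pedal pad (~82,219) and the yellow ring arc (460–605, rows 0–100). Measuring these.

```bash
python3 - <<'E'
from h import *
import pickle
p=pickle.load(open("w1.pkl","rb"));t=pickle.load(open("s0.pkl","rb"))["top"]
h=plane(p,[(327.5,110),(327.5,235),(327.5,243)],.047);print("handle",h)
m=mask(p,(8,60,60),(35,255,255),(440,0,620,110));print("yring",circle(plane(p,pts(m),0)))
m=mask(p,(105,150,60),(130,255,255),(240,0,430,110));q=plane(p,pts(m),0)
m=mask(p,(5,40,40),(25,255,255),(235,0,425,95));c=big(m);c=c[c[:,1]>3];print("lid",circle(plane(p,c,.067)))
# pad corners wrist, z: mid .069 ; near edge (-x) higher
c=np.array([(29,180),(117,163),(133,262),(43,277)]);z=[.0575,.0575,.081,.081]
P=np.array([plane(p,a,b)[0] for a,b in zip(c,z)]);print("pad wrist",P,P.mean(0))
c=np.array([(160+115/4,140+330/4),(160+206/4,140+316/4),(160+213/4,140+407/4),(160+122/4,140+418/4)])
P=np.array([plane(t,a,b)[0] for a,b in zip(c,z)]);print("pad top",P,P.mean(0))
E
```

```text
handle [[0.54471974 0.17228732]
 [0.44560108 0.17272886]
 [0.43851078 0.17276044]]
yring (array([0.61152046, 0.00130548, 0.06086491]), np.float64(0.002099356842799328))
lid (array([0.61346543, 0.17149783, 0.0544696 ]), np.float64(0.00021915480798664726))
pad wrist [[0.49664076 0.39761314]
 [0.50876141 0.32903374]
 [0.43934432 0.31650951]
 [0.42786508 0.38558565]] [0.4681529  0.35718551]
pad top [[0.49439909 0.39632351]
 [0.50472013 0.329357  ]
 [0.43775366 0.31736138]
 [0.42990825 0.38283411]] [0.46669528 0.356469  ]
```

Emit:
arm_command --commands '[0.01, 0.007, 0.01, 0, 0, 0, 0.02, 0, 0, 0, 0.025, 0, 0, 0, 0.025, 0, 0, 0, 0.025, 0, 0, 0, 0.025, 0, 0, 0, 0.015, 0, 0, 0, 0.005, 0, 0, 0, 0, 0, 0, 0, 0, 0]'

```text
time: 2.65
tool_pos: [0.4889, 0.1717, 0.1958]
ee_rot: [1.0, -0.007, 0.0, -0.0]
ft_force: [0.5, 0.3, 0.3]
finger_gap: 0.0856
grasp_force: 0.0
```

Emit:
arm_command --commands '[0, 0, 0, 0, 0, 0, 0, 0, 0, 0, 0, 0, 0, 0, 0, 0, 0, 0, 0, 0, 0, 0, 0, 0, 0, 0, 0, 0, 0, 0, 0, 0, 0, 0, 0, 0, 0, 0, 0, 0]' --claw 1

```text
time: 3.48
tool_pos: [0.4885, 0.1716, 0.1958]
ee_rot: [1.0, -0.007, 0.0, -0.0]
ft_force: [-3.3, 1.4, 4.8]
finger_gap: 0.0149
grasp_force: 60.7
```

```bash
python3 - <<'E'
from h import *
from rig import arm
s,p=wrist(arm);delta(s,(.4865,.0025,.196));print(s["finger_gap"],s["grasp_force"])
m=mask(p,(5,40,40),(25,255,255),(150,0,480,200));c=big(m);c=c[c[:,1]>3];print("lid",circle(plane(p,c,.067)))
t=arm.snapshot("top");c=big(mask(t,(5,60,50),(25,255,255),(240,155,288,212)));print("lid top",circle(plane(t,c,.067)))
E
```

```text
tcp [0.4885 0.1716 0.1958] yaw -0.0132 tool delta [ 0.0002  0.1691 -0.0003] F [-3.3  1.4  4.8]
0.014904937599171832 60.69273054599762
lid (array([0.60971845, 0.17097775, 0.05108403]), np.float64(0.0007023563643352908))
lid top (array([0.61242297, 0.17020011, 0.05297777]), np.float64(0.0013981814668831475))
```

Emit:
arm_command --commands '[0, 0.002, 0, 0, 0, 0.005, 0, 0, 0, 0.008, 0, 0, 0, 0.01, 0, 0, 0, 0.01, 0, 0, 0, 0.01, 0, 0, 0, 0.01, 0, 0, 0, 0.01, 0, 0, 0, 0.01, 0, 0, 0, 0.01, 0, 0]'

```text
time: 4.42
tool_pos: [0.4876, 0.0855, 0.1957]
ee_rot: [1.0, -0.007, 0.001, -0.0]
ft_force: [1.3, 4.9, 3.6]
finger_gap: 0.0146
grasp_force: 60.6
```

Emit:
arm_command --commands '[0, 0.01, 0, 0, 0, 0.01, 0, 0, 0, 0.01, 0, 0, 0, 0.01, 0, 0, 0, 0.01, 0, 0, 0, 0.01, 0, 0, 0, 0.01, 0, 0, 0, 0.008, 0, 0, 0, 0.005, 0, 0, 0, 0.001, 0, 0]'

```text
time: 5.25
tool_pos: [0.486, 0.0013, 0.1956]
ee_rot: [1.0, -0.008, 0.0, -0.0]
ft_force: [-0.4, 4.0, 5.2]
finger_gap: 0.0148
grasp_force: 60.8
```

```bash
python3 - <<'E'
from h import *
from rig import arm
s,p=wrist(arm);delta(s,(.4865,.0025,.196));print(s["finger_gap"],s["grasp_force"])
cv2.imwrite("pics/w2.png",p["pixels"][:,:,::-1])
q=pts(mask(p,(5,40,40),(25,255,255),(0,0,640,200)));print(q.min(0),q.max(0))
c=arm.snapshot("scene");cv2.imwrite("pics/s2.png",cv2.resize(c["pixels"][150:300,200:400,::-1],None,fx=4,fy=4))
E
```

```text
tcp [0.486  0.0013 0.1956] yaw -0.0153 tool delta [ 0.0005 -0.0012 -0.0004] F [-0.4  4.   5.2]
0.01479068504271205 60.754244327545166
[124.   0.] [499. 192.]
```

View pics/s2.png

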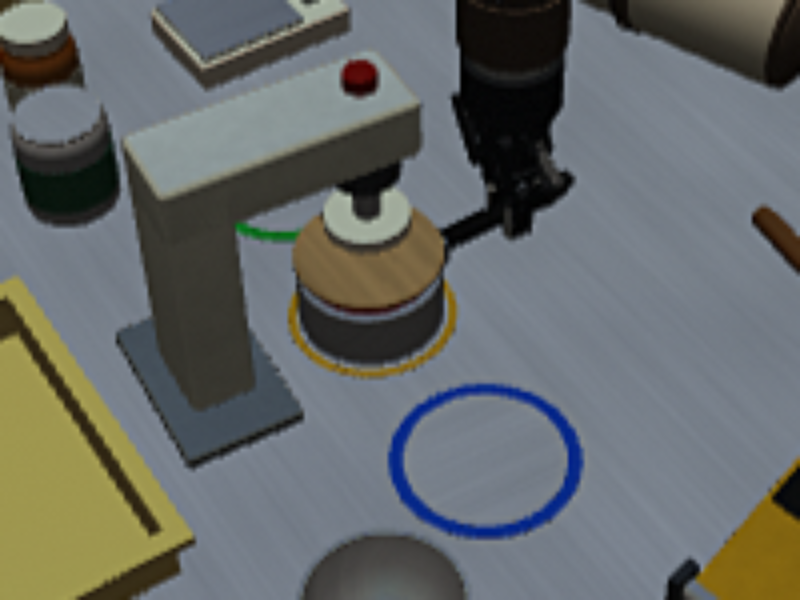

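View pics/w2.png

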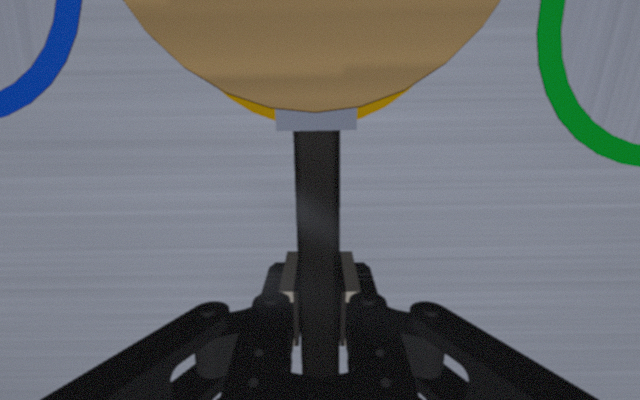

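The pan stands centred in the yellow ring with the lid still proud (red band showing). Releasing and going up.

Emit:
arm_command --commands '[0, 0, 0, 0, 0, 0, 0, 0, 0, 0, 0, 0, 0, 0, 0, 0, 0, 0, 0, 0, 0, 0, 0, 0, 0, 0, 0, 0, 0, 0, 0, 0, 0, 0, 0, 0, 0, 0, 0, 0]' --claw -1

```text
time: 6.18
tool_pos: [0.4861, 0.0023, 0.1954]
ee_rot: [1.0, -0.007, 0.0, -0.0]
ft_force: [0.8, 0.2, 0.1]
finger_gap: 0.0856
grasp_force: 0.0
```

Emit:
arm_command --commands '[0, 0, -0.005, 0, 0, 0, -0.015, 0, 0, 0, -0.025, 0, 0, 0, -0.025, 0, 0, 0, -0.025, 0, 0, 0, -0.02, 0, 0, -0.01, -0.01, 0, 0, -0.02, 0, 0, 0, -0.03, 0, 0, 0, -0.03, 0, 0]'

```text
time: 7.02
tool_pos: [0.487, 0.0927, 0.3213]
ee_rot: [1.0, -0.008, 0.001, -0.0]
ft_force: [0.7, -0.1, 0.8]
finger_gap: 0.0852
grasp_force: 0.0
```

```bash
python3 - <<'E'
from h import *
from rig import arm
s,p=wrist(arm);delta(s,(.4675,.357,.320));print(s["finger_gap"],s["grasp_force"])
t=arm.snapshot("top");q=pts(mask(t,(0,0,0),(180,255,60),(305,203,340,250)));P=plane(t,q,.047);print("handle",len(P),cv2.fitLine(P.astype(np.float32),cv2.DIST_L2,0,.01,.01).ravel(),P.min(0),P.max(0))
m=mask(p,(5,40,40),(25,255,255),(330,0,640,110));cv2.imwrite("pics/w3.png",p["pixels"][:,:,::-1])
E
```

```text
tcp [0.487  0.0927 0.3213] yaw -0.0156 tool delta [-0.0236 -0.2639  0.0015] F [ 0.7 -0.1  0.8]
0.08519236146297167 0.0
handle 157 [ 0.99993896 -0.01104658  0.49339667  0.01153193] [ 0.43937775 -0.00142101] [0.54707489 0.05257399]
```

Emit:
arm_command --commands '[-0.004, -0.03, 0, 0, -0.004, -0.035, 0, 0, -0.004, -0.035, 0, 0, -0.004, -0.035, 0, 0, -0.004, -0.035, 0, 0, -0.004, -0.035, 0, 0, 0, -0.03, 0, 0, 0, -0.02, 0, 0, 0, -0.008, 0, 0, 0, 0, 0, 0]' --claw 1

```text
time: 7.95
tool_pos: [0.4669, 0.3567, 0.3202]
ee_rot: [1.0, -0.006, -0.0, 0.0]
ft_force: [1.1, 0.3, -0.7]
finger_gap: 0.0001
grasp_force: 0.0
```

```bash
python3 - <<'E'
from h import *
from rig import arm
s=arm.get_state();delta(s,(.4675,.357,.245));print(s["finger_gap"])
t=arm.snapshot("top");q=pts(mask(t,(0,0,0),(180,255,60),(305,203,340,250)));P=plane(t,q,.047);print("handle",len(P),cv2.fitLine(P.astype(np.float32),cv2.DIST_L2,0,.01,.01).ravel(),P.min(0),P.max(0))
E
```

```text
tcp [0.4669 0.3567 0.3202] yaw -0.0123 tool delta [ 0.0006 -0.0003  0.0752] F [ 1.1  0.3 -0.7]
6.727977285687262e-05
handle 112 [0.99999547 0.0030098  0.49350378 0.00180418] [ 0.43937775 -0.00142101] [0.54707489 0.00760099]
```

The pan is at about (0.610, 0.002), centred. Now the pedal.

Emit:
arm_command --commands '[0, 0, 0.015, 0, 0, 0, 0.02, 0, 0, 0, 0.02, 0, 0, 0, 0.015, 0, 0, 0, 0.008, 0, 0, 0, 0.005, 0, 0, 0, 0.005, 0, 0, 0, 0.005, 0, 0, 0, 0, 0, 0, 0, 0, 0]'

```text
time: 8.83
tool_pos: [0.4673, 0.3552, 0.2286]
ee_rot: [1.0, -0.007, 0.0, 0.0]
ft_force: [-0.3, -2.7, 5.5]
finger_gap: 0.0004
grasp_force: 2.5
```

Emit:
arm_command --commands '[0, 0, 0.003, 0, 0, 0, 0.003, 0, 0, 0, 0.003, 0, 0, 0, 0.003, 0, 0, 0, 0.003, 0, 0, 0, 0, 0, 0, 0, 0, 0, 0, 0, 0, 0, 0, 0, 0, 0, 0, 0, 0, 0]'

```text
time: 9.67
tool_pos: [0.4665, 0.3554, 0.214]
ee_rot: [1.0, -0.007, -0.0, -0.0]
ft_force: [-5.2, -1.1, 8.4]
finger_gap: -0.0004
grasp_force: 3.9
```

Emit:
arm_command --commands '[0, 0, 0.002, 0, 0, 0, 0.002, 0, 0, 0, 0.002, 0, 0, 0, 0.002, 0, 0, 0, 0.002, 0, 0, 0, 0, 0, 0, 0, 0, 0, 0, 0, 0, 0, 0, 0, 0, 0, 0, 0, 0, 0]'

```text
time: 10.5
tool_pos: [0.4659, 0.3554, 0.2062]
ee_rot: [1.0, -0.007, -0.0, 0.0]
ft_force: [-10.5, -4.1, 20.6]
finger_gap: 0.0
grasp_force: 10.8
```

```bash
python3 - <<'E'
from h import *
from rig import arm
s=arm.get_state();delta(s,(.4675,.357,.203))
c=arm.snapshot("scene");cv2.imwrite("pics/s3.png",cv2.resize(c["pixels"][150:340,220:450,::-1],None,fx=3,fy=3))
E
```

```text
tcp [0.4659 0.3554 0.2062] yaw -0.0131 tool delta [ 0.0016 -0.0016  0.0032] F [-10.5  -4.1  20.6]
```

View pics/s3.png

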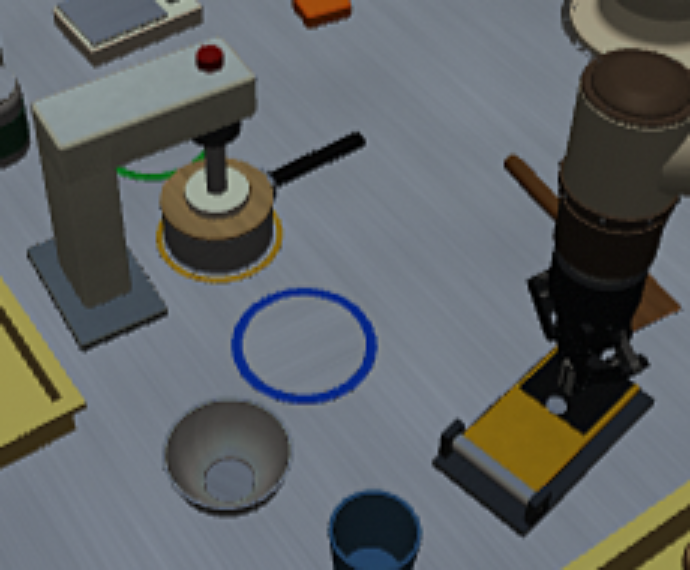

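The pedal looks level and the red band is gone. Pressing 2 mm more to confirm the stop, then holding.

Emit:
arm_command --commands '[0, 0, 0.001, 0, 0, 0, 0.001, 0, 0, 0, 0, 0, 0, 0, 0, 0, 0, 0, 0, 0, 0, 0, 0, 0, 0, 0, 0, 0, 0, 0, 0, 0, 0, 0, 0, 0, 0, 0, 0, 0]'

```text
time: 11.38
tool_pos: [0.4659, 0.3554, 0.2061]
ee_rot: [1.0, -0.006, -0.0, 0.0]
ft_force: [-15.0, -4.1, 31.7]
finger_gap: 0.0005
grasp_force: 15.7
```

Emit:
arm_command --commands '[0, 0, 0, 0, 0, 0, 0, 0, 0, 0, 0, 0, 0, 0, 0, 0, 0, 0, 0, 0, 0, 0, 0, 0, 0, 0, 0, 0, 0, 0, 0, 0, 0, 0, 0, 0, 0, 0, 0, 0]'

```text
time: 12.22
tool_pos: [0.4659, 0.3554, 0.206]
ee_rot: [1.0, -0.006, -0.0, 0.0]
ft_force: [-15.3, -5.1, 32.3]
finger_gap: -0.0001
grasp_force: 15.7
```

The force rose by 11 N with no further motion, so the pedal is on its stop and has been held over a second. Letting it up and returning to the handle.

Emit:
arm_command --commands '[0, 0, -0.005, 0, 0, 0, -0.01, 0, 0, 0, -0.01, 0, 0, 0, -0.01, 0, 0, 0, -0.015, 0, 0, 0, -0.02, 0, 0, 0, -0.02, 0, 0, 0, -0.02, 0, 0, 0, -0.005, 0, 0, 0, 0, 0]'

```text
time: 13.05
tool_pos: [0.4671, 0.3558, 0.3172]
ee_rot: [1.0, -0.007, 0.001, -0.002]
ft_force: [0.6, -0.8, 0.3]
finger_gap: -0.0003
grasp_force: 0.0
```

Emit:
arm_command --commands '[0.005, 0.02, 0, 0, 0.005, 0.035, 0, 0, 0.005, 0.038, 0, 0, 0.005, 0.038, 0, 0, 0.005, 0.038, 0, 0, 0, 0.038, 0, 0, 0, 0.038, 0, 0, 0, 0.035, 0, 0, 0, 0.02, 0, 0, 0, 0.01, 0, 0]' --claw -1

```text
time: 13.88
tool_pos: [0.4867, 0.0427, 0.3139]
ee_rot: [1.0, -0.009, -0.002, 0.0]
ft_force: [-0.0, 0.1, 0.8]
finger_gap: 0.0854
grasp_force: 0.0
```

```bash
python3 - <<'E'
from h import *
from rig import arm
s,p=wrist(arm);delta(s,(.485,.002,.1955));print(s["finger_gap"])
h=cv2.cvtColor(p["pixels"],cv2.COLOR_RGB2HSV)
cv2.imwrite("pics/w4.png",p["pixels"][:,:,::-1])
m=(h[:,:,2]<60)[60:235,240:420]; v,u=np.nonzero(m); 
for r in (130,160,190,220):
    c=u[v+60==r]+240; 
    if len(c): print(r,c.min(),c.max(),plane(p,[((c.min()+c.max())/2,r)],.047))
cv2.imwrite("pics/s4.png",cv2.resize(arm.snapshot("scene")["pixels"][150:340,220:450,::-1],None,fx=3,fy=3))
E
```

```text
tcp [0.4867 0.0427 0.3139] yaw -0.0173 tool delta [-0.0005  0.0407  0.1184] F [-0.   0.1  0.8]
0.0853674651223323
130 367 389 [[0.53932498 0.00207547]]
160 366 388 [[0.51936228 0.0021087 ]]
190 366 386 [[0.49837067 0.00214365]]
220 365 385 [[0.47626848 0.00218045]]
```

View pics/s4.png

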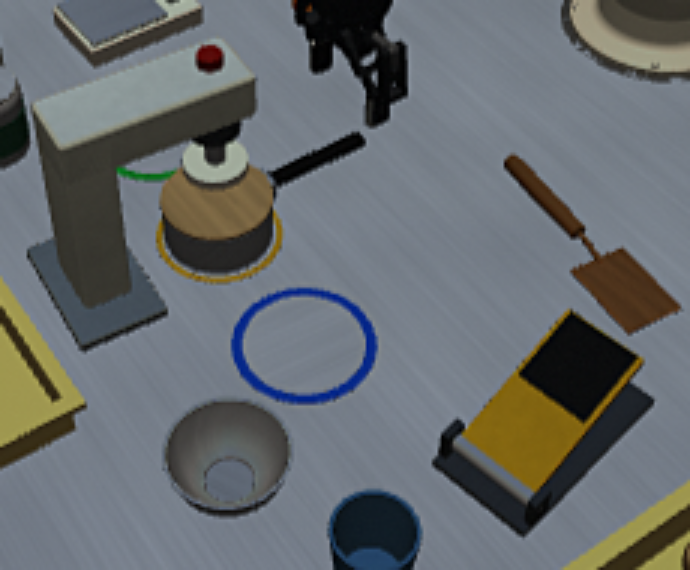

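The pedal is up and the lid is home (no red). Re-grasping the handle.

Emit:
arm_command --commands '[0, 0.015, 0, 0, 0, 0.015, 0, 0, 0, 0.01, 0.01, 0, 0, 0, 0.025, 0, 0, 0, 0.025, 0, 0, 0, 0.025, 0, 0, 0, 0.02, 0, 0, 0, 0.01, 0, 0, 0, 0.003, 0, 0, 0, 0, 0]'

```text
time: 14.82
tool_pos: [0.4872, 0.0062, 0.1962]
ee_rot: [1.0, -0.006, -0.001, 0.0]
ft_force: [0.3, -0.4, -0.5]
finger_gap: 0.0855
grasp_force: 0.0
```

Emit:
arm_command --commands '[0, 0, 0, 0, 0, 0, 0, 0, 0, 0, 0, 0, 0, 0, 0, 0, 0, 0, 0, 0, 0, 0, 0, 0, 0, 0, 0, 0, 0, 0, 0, 0, 0, 0, 0, 0, 0, 0, 0, 0]' --claw 1

```text
time: 15.65
tool_pos: [0.4871, 0.0051, 0.1978]
ee_rot: [1.0, -0.007, 0.0, 0.0]
ft_force: [-1.5, -1.5, 5.6]
finger_gap: 0.0149
grasp_force: 61.5
```

```bash
python3 - <<'E'
from h import *
from rig import arm
s,p=wrist(arm);delta(s,(.469,-.1605,.1955));print(s["finger_gap"],s["grasp_force"])
m=mask(p,(45,100,50),(80,255,255),(500,0,640,200));q=plane(p,pts(m),0);f=lambda a:np.hypot(*(q-a).T)-.063
print("green",least_squares(f,[.59,-.16],loss="soft_l1",f_scale=.003).x)
E
```

```text
tcp [0.4871 0.0051 0.1978] yaw -0.0142 tool delta [-0.0158  0.1658  0.0023] F [-1.5 -1.5  5.6]
0.014912246965228804 61.45162582397461
green [ 0.59371621 -0.16147505]
```

Emit:
arm_command --commands '[0, 0.002, 0, 0, 0, 0.005, 0, 0, -0.001, 0.008, 0, 0, -0.001, 0.01, 0, 0, -0.001, 0.01, 0, 0, -0.001, 0.01, 0, 0, -0.001, 0.01, 0, 0, -0.001, 0.01, 0, 0, -0.001, 0.01, 0, 0, -0.001, 0.01, 0, 0]'

```text
time: 16.53
tool_pos: [0.4783, -0.0803, 0.1977]
ee_rot: [1.0, -0.007, 0.001, -0.0]
ft_force: [0.4, 5.6, 3.8]
finger_gap: 0.0146
grasp_force: 61.3
```

Emit:
arm_command --commands '[-0.001, 0.01, 0, 0, -0.001, 0.01, 0, 0, -0.001, 0.01, 0, 0, -0.001, 0.01, 0, 0, -0.001, 0.01, 0, 0, -0.001, 0.01, 0, 0, -0.001, 0.01, 0, 0, 0, 0.006, 0, 0, 0, 0.003, 0, 0, 0, 0.001, 0, 0]'

```text
time: 17.37
tool_pos: [0.4696, -0.1601, 0.1975]
ee_rot: [1.0, -0.007, -0.0, -0.0]
ft_force: [0.3, 7.1, 6.3]
finger_gap: 0.015
grasp_force: 61.5
```

```bash
python3 - <<'E'
from h import *
from rig import arm
t=arm.snapshot("top");c=big(mask(t,(5,60,50),(25,255,255),(340,155,410,220)));print("lid top",circle(plane(t,c,.055)))
s,p=wrist(arm);delta(s,(.469,-.1605,.1955));print(s["finger_gap"])
h=cv2.cvtColor(p["pixels"],cv2.COLOR_RGB2HSV);m=mask(p,(5,40,40),(25,255,255),(90,0,560,200));c=big(m);c=c[c[:,1]>3];print("lid",circle(plane(p,c,.055)))
q=pts(mask(p,(45,100,50),(80,255,255),(0,0,640,200)));print(q.min(0),q.max(0),c.min(0),c.max(0))
E
```

```text
lid top (array([ 0.59261882, -0.15958435,  0.05282572]), np.float64(0.0015852608152758627))
tcp [ 0.4696 -0.1601  0.1976] yaw -0.0143 tool delta [-0.0006  0.0004  0.0021] F [-0.2  4.1  5.4]
0.014601378290163622
lid (array([ 0.59373965, -0.16181478,  0.05482281]), np.float64(0.00014204783337059672))
[180.  51.] [450. 135.] [145.   4.] [490. 113.]
```

The pan is within about 2 mm of the green centre. Releasing and rising clear.

Emit:
arm_command --commands '[0, 0, 0, 0, 0, 0, 0, 0, 0, 0, 0, 0, 0, 0, 0, 0, 0, 0, 0, 0, 0, 0, 0, 0, 0, 0, 0, 0, 0, 0, 0, 0, 0, 0, 0, 0, 0, 0, 0, 0]' --claw -1

```text
time: 18.3
tool_pos: [0.4699, -0.1594, 0.1974]
ee_rot: [1.0, -0.007, 0.0, -0.0]
ft_force: [0.1, 1.0, 0.1]
finger_gap: 0.0853
grasp_force: 0.0
```

Emit:
arm_command --commands '[0, 0, -0.005, 0, 0, 0, -0.015, 0, 0, 0, -0.025, 0, 0, 0, -0.025, 0, 0, 0, -0.025, 0, 0, 0, -0.02, 0, 0, 0, -0.01, 0, 0, 0, 0, 0, 0, 0, 0, 0, 0, 0, 0, 0]'

```text
time: 19.13
tool_pos: [0.4694, -0.1594, 0.3215]
ee_rot: [1.0, -0.007, -0.001, -0.0]
ft_force: [0.1, 0.5, -0.2]
finger_gap: 0.0852
grasp_force: 0.0
```

```bash
python3 - <<'E'
from h import *
from rig import arm
t=arm.snapshot("top");c=big(mask(t,(5,60,50),(25,255,255),(340,155,410,220)));print("lid top",circle(plane(t,c,.055)))
cv2.imwrite("pics/t5.png",t["pixels"][:,:,::-1]);delta(arm.get_state(),(.469,-.16,.3))
E
```

```text
lid top (array([ 0.59275683, -0.15950071,  0.05306611]), np.float64(0.0015873577222865105))
tcp [ 0.4694 -0.1594  0.3213] yaw -0.014 tool delta [-0.0003  0.0006  0.0213] F [ 0.9  0.7 -0. ]
```

View pics/t5.png

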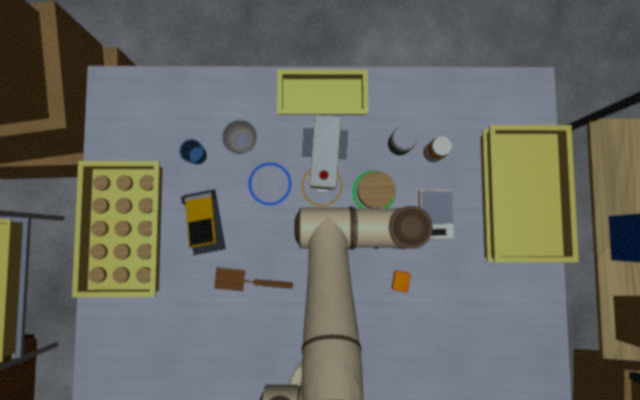

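The top view shows the pan at (376,190) inside the green ring, the bystanders unmoved and the pedal up. Handing in.

```bash
python3 -c "
from rig import arm
print(arm.sign_off())"
```

```text
the job is handed in; nothing more can be done
None
```

The job is handed in, though the sign-off gave no verdict: the pan stands within about 2 mm of the green ring's centre with its lid home, the pedal is up, and nothing else has visibly moved.

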